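# Range the propellers by size on the shelf board

### The job

Line up the four loose propellers by size on the shelf board, one standing upright and well centred on each white mark: the smallest on the mark next to the yellow post, then ever larger, with the largest on the mark farthest from it. Leave the amber jar where it stands.

Things in the scene. Friction and masses are not known exactly. Their poses are not given: they have to be found in the camera images.
- prop_60: the smallest propeller, bronze-yellow metal, loose, standing upright on its hub: three twisted blades, 60 mm across the blade tips; the blades lie between 3 and 22 mm above its underside; the plain round hub in the middle is 26 mm in diameter and 54 mm tall (top 4 mm bevelled), so the upper 30 mm of the hub is free to grip from any side. Up to 0.5 kg. Origin: centre of the hub's underside; z up along the hub.
- prop_80: the second smallest propeller, silver-grey metal, loose, standing upright on its hub: three twisted blades, 80 mm across the blade tips; the blades lie between 3 and 22 mm above its underside; the plain round hub in the middle is 28 mm in diameter and 54 mm tall (top 4 mm bevelled), so the upper 30 mm of the hub is free to grip from any side. Up to 0.5 kg. Origin: centre of the hub's underside; z up along the hub.
- prop_100: the second largest propeller, bronze-yellow metal, loose, standing upright on its hub: three twisted blades, 100 mm across the blade tips; the blades lie between 3 and 22 mm above its underside; the plain round hub in the middle is 32 mm in diameter and 54 mm tall (top 4 mm bevelled), so the upper 30 mm of the hub is free to grip from any side. Up to 0.5 kg. Origin: centre of the hub's underside; z up along the hub.
- prop_120: the largest propeller, silver-grey metal, loose, standing upright on its hub: three twisted blades, 120 mm across the blade tips; the blades lie between 3 and 22 mm above its underside; the plain round hub in the middle is 36 mm in diameter and 54 mm tall (top 4 mm bevelled), so the upper 30 mm of the hub is free to grip from any side. Up to 0.5 kg. Origin: centre of the hub's underside; z up along the hub.
- mark_1: the left end mark as the robot sees it (+y end): a flat white painted disc, 68 mm across with a black centre dot, on the top face of the fixed dark steel shelf board (board 120 x 700 x 20 mm, so its top is 20 mm above the bench). Origin: centre of the disc, at the height of the board's top; y runs along the row to the left end, z up. Neighbouring marks are 145 mm apart.
- mark_2: the second mark from the left: a flat white painted disc, 68 mm across with a black centre dot, on the top face of the fixed dark steel shelf board (board 120 x 700 x 20 mm, so its top is 20 mm above the bench). Origin: centre of the disc, at the height of the board's top; y runs along the row to the left end, z up. Neighbouring marks are 145 mm apart.
- mark_3: the third mark from the left: a flat white painted disc, 68 mm across with a black centre dot, on the top face of the fixed dark steel shelf board (board 120 x 700 x 20 mm, so its top is 20 mm above the bench). Origin: centre of the disc, at the height of the board's top; y runs along the row to the left end, z up. Neighbouring marks are 145 mm apart.
- mark_4: the right end mark as the robot sees it (-y end): a flat white painted disc, 68 mm across with a black centre dot, on the top face of the fixed dark steel shelf board (board 120 x 700 x 20 mm, so its top is 20 mm above the bench). Origin: centre of the disc, at the height of the board's top; y runs along the row to the left end, z up. Neighbouring marks are 145 mm apart.
- yellow_post: fixed yellow post, 22 mm in diameter, 50 mm tall, on one end of the shelf board, in line with the marks and 108 mm beyond the centre of the end mark (a like grey post stands at the other end; which end is which varies). Origin: centre of its foot on the board's top; z up.
- jar: amber glass jar with a red lid, 48 mm in diameter, 62 mm tall, loose, standing near the propellers; to be left alone. Origin: centre of its underside.
Not all that is in view belongs to the job. What is shaped like the prop_80 but blue is not meant.

How it is judged:
By the outcome, as a careful person would: the job done as asked, in the order asked, and still so for the second after the job is handed in, with the robot touching nothing.
It also fails if it takes over 99 s, if anything falls off the work surface, if the arm or the gripper's body presses on something with over 40 N, if the wrist force passes 120 N, or if a joint passes its speed limit or range.

### The arm

A 6-joint arm with a two-finger parallel gripper is mounted at the origin on the work surface. World frame = base frame: x ahead of the robot, y to its left, z up, the work surface at z = 0. Lengths are in mm, angles in rad, forces in N, time in s.
With the tool pointing down it reaches from about 350 to 950 mm from the base axis. Payload 17.4 kg.
Tool frame: the origin (TCP) lies midway between the tips of the shut fingers; the grasp point (between the pads) lies 19 mm behind it; z points along the fingers, x is the direction in which the jaws open and shut, and the axes are right-handed (so a half turn about z gives the same grasp; the last joint's range is limited). The gripper opens to 93 mm and grips with 3 to 60 N. Pads are 15 mm wide; open, the fingers measure 128 mm over their backs; the gripper's body (75 mm by 188 mm) begins 65 mm behind the grasp point.
Start: joints at [1.063, 0.116, 1.442, -0, 1.584, -0.038], TCP at [305.586, 601.872, 218.646] pointing down, gripper open.
Joint ranges: [-2.83, 2.83], [-0.83, 2.19], [0.07, 2.5], [-1.14, 4.28], [0.01, 3], [-2.97, 2.97]. Speed limits (rad/s): [1.89, 1.89, 2.22, 3.14, 3.14, 3.14].

### API

Orientations are given as a 3x3 rotation matrix whose columns are the frame's x, y, z axes.
In Python, from cell import bot gives the robot as it stands.
- The arm moves only by the tool drive_tool, never from a script. Its argument "deltas" is a list that holds one entry, the list of rows, each a list of 4 numbers: the shift along the tool's x, y, z in m, then the turn about the tool's z in degrees. In form: [[[dx, dy, dz, twist], ...]]. A call has 1 to 5 rows; each row is the pose to reach, as a shift and turn from the pose measured when the call began, along the tool's axes at that moment; what a row does not reach only later rows make up. A row lasts 1/12 s, in which the tool goes at most 41.7 mm and 7.16 degrees, less where a joint would pass 70% of its speed; a pose out of reach is approached as far as the arm can. A call with a gripper value outside its range is refused whole. "grip" is the opening, from 0 (shut) to 1 (fully open), set as the call begins (left out, the last holds). The fingers move at their own pace and stop on an object; the grip force is fixed at half the most. Time passes only in rows, so rows that repeat a pose let the fingers close. It gives the time, the measured TCP pose, the force and the opening at its end, in the units of the state.
- bot.get_state(): the state, without advancing time (a new reading comes with each control period).
- bot.get_image(name): name is "scene" or "top" or "wrist"; returns the picture (384x512x3 uint8, red, green, blue); there is no depth.
- bot.camera_model(name): a dict with "fx", "fy", "cx", "cy" (pixels), "dist_coeffs" ([k1, k2, p1, p2, k3] as OpenCV has them; the pictures are not rectified), "xyz" and "attitude" of the camera in the world. Camera axes: x right, y up, looking along -z (the intrinsics and any distortion apply to the point x, -y, -z); pixel columns grow to the right and rows downward; lengths in mm; the calibration is good to about 2 mm. A picture is of the moment at which its call begins: read the wrist's pose just before it. camera_model takes no time and is no camera call; for the wrist camera it gives the pose at the moment of the call.
- bot.hand_in(): hands the job in, once; it reports no verdict.
The state is a dict: "t": time; "joint_pos": joint angles; "qvel": joint speeds; "effort": joint torques, N m; "eef_pos": TCP position; "orientation": TCP orientation; "wrist_force": force on the tool from outside, world axes, zero at the start; "moment": the same for the moment, N m; "opening": opening from 0.0 (shut) to 1.0 (fully open).
Only numpy, scipy, OpenCV 4.12 (cv2) and the standard library are available. Lean on these libraries where they do the work, as an engineer would, in place of code of your own. Each camera call takes 0.05 s, during which the arm holds its last target.

## Working session

There is one attempt and no reset: what is moved stays moved. The work goes in short steps, Python scripts to look and compute and a tool call to move; the robot and the scene stay as the last step left them, time stands still between calls to the robot, and variables do not carry over. Pictures are saved under pics/ and viewed, and the job is handed in when it is done.

Besides the shell and the picture viewer there is one more tool, called after "Call:" as name(argument=value, ...), one argument or row to a line, values as JSON. drive_tool: Moves the arm, as the interface text tells. Its arguments: {"type":"object","properties":{"deltas":{"type":"array","items":{"type":"array","items":{"type":"array","items":{"type":"number"}}}},"grip":{"type":"number"}},"required":["deltas"]}

```bash
ls; mkdir -p pics; python3 - <<'E'
from cell import bot
import cv2
s=bot.get_state();print(s)
for n in ("scene","top","wrist"):
    print(n,bot.camera_model(n))
    cv2.imwrite(f"pics/{n}0.png",bot.get_image(n)[:,:,::-1])
E
```

```text
pics
{'t': 0.0, 'joint_pos': array([ 1.06324853e+00,  1.16485931e-01,  1.44226761e+00, -2.33739155e-05,
        1.58397365e+00, -3.78039633e-02]), 'qvel': array([-0.00035994,  0.0007637 , -0.00081944,  0.0001664 , -0.0009028 ,
       -0.00108001]), 'effort': array([ 2.15351240e-03, -7.21260953e+01, -6.22613168e+01,  7.81959412e-02,
        2.37184425e-02, -1.08265424e-04]), 'eef_pos': array([305.46418419, 601.70484833, 217.90375068]), 'orientation': array([[ 4.52657838e-01,  8.91684137e-01, -5.31000886e-04],
       [ 8.91683573e-01, -4.52658149e-01, -1.00287764e-03],
       [-1.13461196e-03, -1.95243423e-05, -9.99999356e-01]]), 'wrist_force': array([ 0.39652008, -0.6627722 , -0.26176592]), 'moment': array([ 0.02314519,  0.02618543, -0.04201663]), 'opening': 0.9995366013343376}
scene {'fx': 364.5274780330079, 'fy': 364.5274780330079, 'cx': 259.9234928474891, 'cy': 196.59427077046524, 'dist_coeffs': array([-0.0163851,  0.       ,  0.       ,  0.       ,  0.       ]), 'xyz': array([1223.50119522,  497.19153197,  611.28589513]), 'attitude': array([[-0.60141583, -0.46889794,  0.64686453],
[... 227 characters left out ...]
[-0.07621044,  0.        ,  0.        ,  0.        ,  0.        ]), 'xyz': array([ 366.63790556,   31.68095786, 1172.90845353]), 'attitude': array([[-0.00954829,  0.98215701, -0.18782022],
       [-0.99962995, -0.0045908 ,  0.02681218],
       [ 0.02547152,  0.18800672,  0.9818374 ]])}
wrist {'fx': 284.4995096447747, 'fy': 284.4995096447747, 'cx': 254.81680927072682, 'cy': 197.23814364636053, 'dist_coeffs': array([-0.03266435,  0.        ,  0.        ,  0.        ,  0.        ]), 'xyz': array([246.31562496, 632.09135953, 384.08077336]), 'attitude': array([[ 0.45295928, -0.86523479, -0.21493405],
       [ 0.89153045,  0.43928505,  0.11046308],
       [-0.00115919, -0.24165553,  0.97036141]])}
```

View pics/scene0.png

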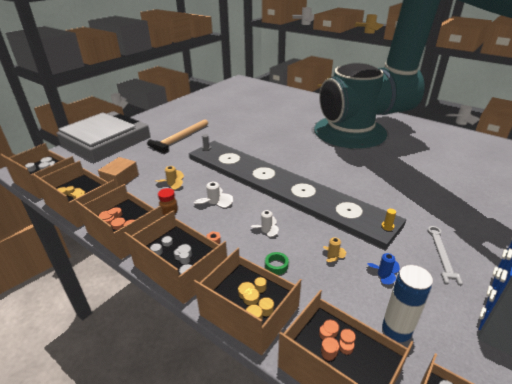

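View pics/top0.png

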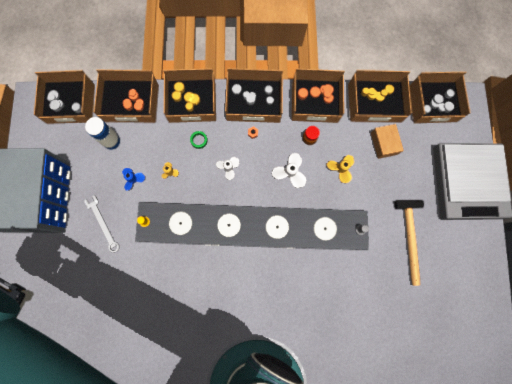

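View pics/wrist0.png

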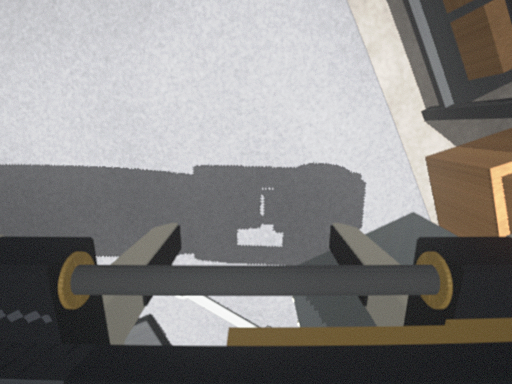

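The top view shows the yellow post at (143,221), the +y end. The white marks run from (180,223) to (325,229).

Propeller candidates in the top view:
- Bronze at (170,170) and (342,168).
- Silver at (229,166) and (290,171).
- Blue at (131,178), a decoy.

By span, the bronze pair are 60 (left) and 100 (right), and the silver pair are 80 (left) and 120 (right). I'll confirm this in an enlarged crop.

```bash
cat > h.py <<'E'
import numpy as np, cv2
from cell import bot
def und(m,uv):
    K=np.array([[m['fx'],0,m['cx']],[0,m['fy'],m['cy']],[0,0,1]])
    p=cv2.undistortPoints(np.array(uv,float).reshape(-1,1,2),K,m['dist_coeffs']).reshape(-1,2)
    return p
def ray(m,uv,z):
    p=und(m,uv); d=np.c_[p[:,0],-p[:,1],-np.ones(len(p))]@np.array(m['attitude']).T
    o=np.array(m['xyz']); t=(z-o[2])/d[:,2]
    return o+d*t[:,None]
def proj(m,P):
    P=np.atleast_2d(P).astype(float)
    q=(P-m['xyz'])@np.array(m['attitude'])
    q=q*[1,-1,-1]
    K=np.array([[m['fx'],0,m['cx']],[0,m['fy'],m['cy']],[0,0,1]])
    return cv2.projectPoints(q,np.zeros(3),np.zeros(3),K,m['dist_coeffs'])[0].reshape(-1,2)
E
python3 - <<'E'
from h import *
im=cv2.imread('pics/top0.png'); m=bot.camera_model('top')
c=im[140:200,105:365]; cv2.imwrite('pics/crop_top.png',cv2.resize(c,None,fx=3,fy=3,interpolation=cv2.INTER_CUBIC))
im2=cv2.imread('pics/scene0.png')
c=im2[150:290,150:410]; cv2.imwrite('pics/crop_scene.png',cv2.resize(c,None,fx=3,fy=3,interpolation=cv2.INTER_CUBIC))
hsv=cv2.cvtColor(im,cv2.COLOR_BGR2HSV)
w=((hsv[...,2]>170)&(hsv[...,1]<40)).astype(np.uint8)
w[:205]=0;w[245:]=0
cs,_=cv2.findContours(w,cv2.RETR_EXTERNAL,cv2.CHAIN_APPROX_NONE)
for k in cs:
    if 200<cv2.contourArea(k)<1000:
        e=cv2.fitEllipse(k); print(e, ray(m,e[0],20)[0])
E
```

```text
((324.83172607421875, 228.2504119873047), (22.101062774658203, 22.699382781982422), 136.00804138183594) [ 457.49733111 -211.08275715   20.        ]
((276.8890686035156, 226.61607360839844), (22.19292640686035, 22.71935272216797), 168.8687744140625) [463.77886041 -66.15233882  20.        ]
((228.58021545410156, 224.7908172607422), (22.28343963623047, 22.69451141357422), 22.159122467041016) [470.30505406  78.69282443  20.        ]
((180.04000854492188, 222.8539581298828), (22.001935958862305, 22.596702575683594), 35.6794548034668) [476.87576025 224.1074114   20.        ]
```

View pics/crop_top.png

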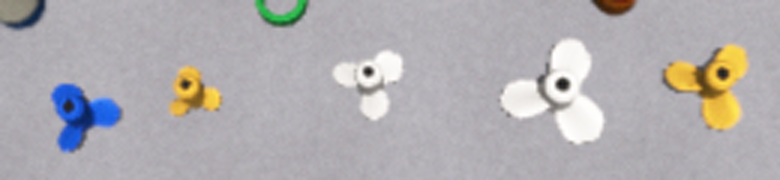

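View pics/crop_scene.png

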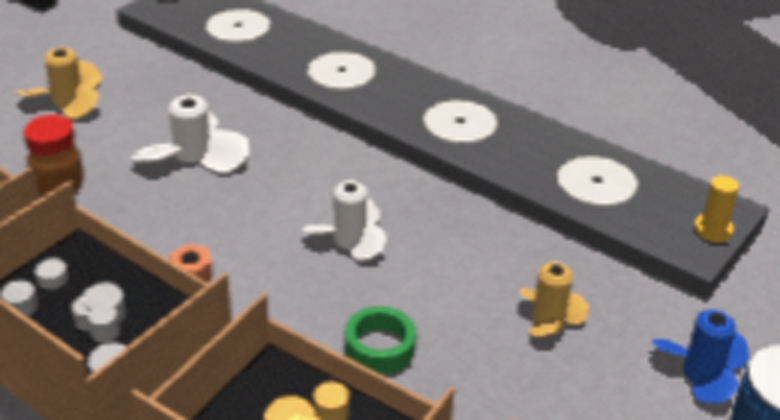

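The crops confirm the order in the top crop: blue decoy (70,107), bronze 60 (186,85), silver 80 (369,72), silver 120 (563,85), bronze 100 (723,74). Each has a dark bore at its hub top. I'll measure the bores in both views.

```bash
python3 - <<'E'
from h import *
def dark(im,uv,r=4):
    g=cv2.cvtColor(im,cv2.COLOR_BGR2GRAY).astype(float); u,v=np.round(uv).astype(int)
    p=g[v-r:v+r+1,u-r:u+r+1]; 
    q=g[v-2:v+3,u-2:u+3]; w=np.clip(np.percentile(p,60)-q,0,None); w[w<0.4*w.max()]=0
    yy,xx=np.mgrid[v-2:v+3,u-2:u+3]; return (w*xx).sum()/w.sum(),(w*yy).sum()/w.sum()
names=[60,80,120,100]
T=[(186,85),(369,72),(563,85),(723,74)]; S=[(556,269),(350,187),(188,102),(61,53)]
it,isc=cv2.imread('pics/top0.png'),cv2.imread('pics/scene0.png'); mt,ms=bot.camera_model('top'),bot.camera_model('scene')
for n,t,s in zip(names,T,S):
    t=dark(it,((t[0]+.5)/3-.5+105,(t[1]+.5)/3-.5+140)); s=dark(isc,((s[0]+.5)/3-.5+150,(s[1]+.5)/3-.5+150))
    print(n,np.round(t,1),ray(mt,t,53)[0].round(1),np.round(s,1),ray(ms,s,53)[0].round(1))
# marks in scene
for M in [(476.9,224.1,20),(470.3,78.7,20),(463.8,-66.2,20),(457.5,-211.1,20)]:
    p=proj(ms,M)[0]; d=dark(isc,p); print(p.round(1),np.round(d,1),ray(ms,d,20)[0].round(1))
# jar
hsv=cv2.cvtColor(it,cv2.COLOR_BGR2HSV); r=((hsv[...,2]>120)&(hsv[...,1]>200)&((hsv[...,0]<6)|(hsv[...,0]>174))).astype(np.uint8);r[:120]=0;r[150:]=0;r[:,:300]=0;r[:,325:]=0
y,x=np.nonzero(r);print('jar',ray(mt,(x.mean(),y.mean()),62),len(x))
s=bot.get_state();print(s['t'])
E
```

```text
60 [166.3 167.6] [639.1 264.   53. ] [335.1 239.6] [636.2 262.4  53. ]
80 [227.3 163.3] [651.5  81.8  53. ] [266.3 212.1] [647.3  78.7  53. ]
120 [292.1 167.6] [ 637.8 -112.8   53. ] [212.3 184. ] [ 634.4 -115.8   53. ]
100 [345.5 164.1] [ 648.3 -275.8   53. ] [169.5 167.4] [ 644.5 -279.5   53. ]
[348.8 210.2] [348.7 209.4] [474.2 222.5  20. ]
[303.  190.4] [303.  189.6] [466.7  76.6  20. ]
[263.4 173.4] [263.5 172.6] [459.8 -68.8  20. ]
[228.9 158.6] [229.1 157.7] [ 452.7 -214.4   20. ]
jar [[ 744.49876603 -175.23219231   62.        ]] 137
0.15
```

Both views agree to about 4 mm, a systematic offset. I'll refine each grasp with the wrist camera. The first move goes above prop_60 and turns the jaw axis to world x.

Call:
drive_tool(
  deltas=[
    [[-0.15, 0.45, 0.0, 63], [-0.15, 0.45, 0.0, 63], [-0.15, 0.45, 0.0, 63], [-0.15, 0.45, 0.0, 63], [-0.15, 0.45, 0.0, 63]],
  ],
)

```text
t: 0.57
eef_pos: [452.9, 452.0, 218.3]
orientation: [[0.891, 0.453, -0.0], [0.453, -0.891, -0.001], [-0.001, 0.0, -1.0]]
wrist_force: [0.9, -0.0, -0.4]
opening: 0.998
```

Call:
drive_tool(
  deltas=[
    [[0.079, 0.252, 0.06, 27], [0.079, 0.252, 0.06, 27], [0.079, 0.252, 0.06, 27], [0.079, 0.252, 0.06, 27], [0.079, 0.252, 0.06, 27]],
  ],
)

```text
t: 0.98
eef_pos: [594.8, 306.2, 172.0]
orientation: [[1.0, -0.008, -0.0], [-0.008, -1.0, -0.001], [-0.0, 0.001, -1.0]]
wrist_force: [0.1, 0.9, 0.0]
opening: 1.002
```

```bash
cat > w.py <<'E'
import sys
from h import *
def shot(name):
    s=bot.get_state(); m=bot.camera_model('wrist'); im=bot.get_image('wrist')[:,:,::-1].copy()
    cv2.imwrite(f'pics/{name}.png',im); np.save(f'pics/{name}.npy',m,allow_pickle=True)
    print(s['t'],s['eef_pos'].round(1),'op',round(s['opening'],3), 'x axis',s['orientation'][:,0].round(4)); return s,m,im
E
python3 - <<'E'
from w import *
s,m,im=shot('w1')
print(proj(m,[[637.6,263.2,54],s['eef_pos'],s['eef_pos']+[0,0,19]]))
E
```

```text
0.9833 [594.8 306.2 172. ] op 1.002 x axis [ 1.0e+00 -8.2e-03 -4.0e-04]
[[295.44967937 232.34260021]
 [254.61262073 236.63876475]
 [254.55361338 249.43933348]]
```

View pics/w1.png

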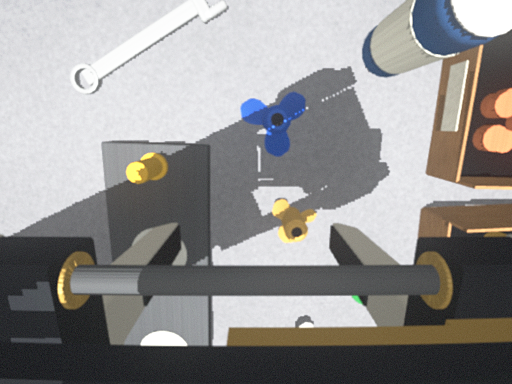

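The wrist view shows the prop_60 bore at about (296,232), as predicted. The blue decoy is at (277,120), well clear.

```bash
cat >> w.py <<'E'
def bore(im,uv,r=9,draw=None):
    g=im.max(axis=2).astype(np.uint8); u,v=np.round(uv).astype(int)
    p=g[v-r:v+r+1,u-r:u+r+1]
    t=(int(p.min())+int(np.percentile(p,70)))/2
    n,l,st,c=cv2.connectedComponentsWithStats((p<t).astype(np.uint8))
    i=min(range(1,n),key=lambda i:np.hypot(*(c[i]-r))+(50 if st[i,4]<6 else 0))
    print('bore',(c[i]+[u-r,v-r]).round(1),'area',st[i,4]); return c[i]+[u-r,v-r]
E
python3 - <<'E'
from w import *
im=cv2.imread('pics/w1.png'); m=np.load('pics/w1.npy',allow_pickle=True).item()
b=bore(im,(296,232)); print(ray(m,b,54))
E
```

```text
bore [296.3 231.5] area 73
[[638.48092556 264.1061511   54.        ]]
```

Call:
drive_tool(
  deltas=[
    [[0.022, 0.021, 0.025, -0.5], [0.0438, 0.042, 0.06, -0.5], [0.0438, 0.042, 0.09, -0.5], [0.0438, 0.042, 0.09, -0.5], [0.0438, 0.042, 0.09, -0.5]],
  ],
)

```text
t: 1.45
eef_pos: [640.6, 258.3, 78.0]
orientation: [[1.0, 0.002, -0.005], [0.002, -1.0, -0.005], [-0.005, 0.005, -1.0]]
wrist_force: [-0.4, 1.0, 1.2]
opening: 0.995
```

```bash
python3 - <<'E'
from w import *
s,m,im=shot('w2')
p=proj(m,[638.3,263.8,54])[0]; print(p)
b=bore(im,p,12); print(ray(m,b,54))
cv2.imwrite('pics/w2c.png',cv2.resize(im[170:300,180:340],None,fx=4,fy=4))
E
```

```text
1.45 [640.6 258.3  78. ] op 0.995 x axis [ 1.      0.002  -0.0053]
[251.52202557 216.21348341]
bore [251.9 216.3] area 191
[[638.59440204 263.71934804  54.        ]]
```

View pics/w2c.png

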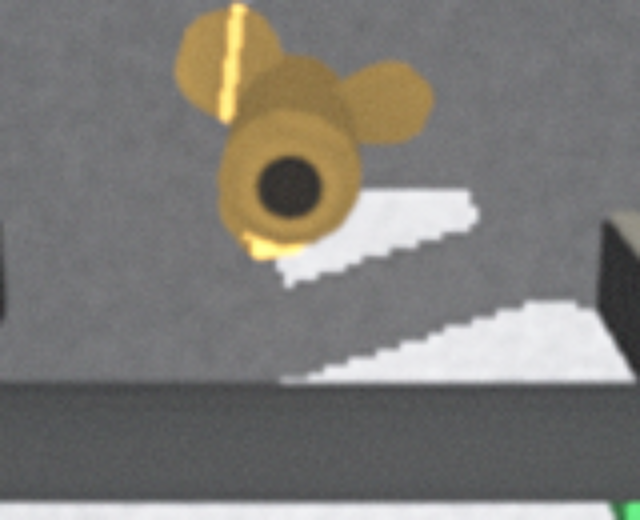

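The bore is sharp, at (638.6,263.7). The TCP overshot slightly, so I'll correct it and then descend.

Call:
drive_tool(
  deltas=[
    [[-0.002, -0.0054, 0.01, 0], [-0.002, -0.0054, 0.03, 0], [-0.002, -0.0054, 0.045, 0], [-0.002, -0.0054, 0.051, 0], [-0.002, -0.0054, 0.051, 0]],
  ],
)

```text
t: 1.92
eef_pos: [638.4, 264.9, 28.5]
orientation: [[1.0, 0.004, -0.003], [0.004, -1.0, -0.004], [-0.003, 0.004, -1.0]]
wrist_force: [-0.2, -0.5, -0.2]
opening: 0.998
```

```bash
python3 - <<'E'
from w import *
s,m,im=shot('w3')
p=proj(m,[638.5,263.8,54])[0]; print(p)
b=bore(im,p,12); print(ray(m,b,54))
E
```

```text
1.9167 [638.4 264.9  28.5] op 0.998 x axis [ 1.      0.0036 -0.0033]
[254.476071   256.46032195]
bore [254.5 258.8] area 382
[[638.4957347  262.43911869  54.        ]]
```

Call:
drive_tool(
  deltas=[
    [[0.0, 0.0015, 0.003, 0], [0.0, 0.0015, 0.003, 0], [0.0, 0.0015, 0.003, 0]],
  ],
)

```text
t: 2.22
eef_pos: [639.3, 263.4, 27.4]
orientation: [[1.0, 0.003, -0.001], [0.003, -1.0, -0.003], [-0.001, 0.003, -1.0]]
wrist_force: [0.8, -0.4, -0.4]
opening: 0.999
```

Call:
drive_tool(
  deltas=[
    [[0, 0, 0, 0], [0, 0, 0, 0], [0, 0, 0, 0], [0, 0, 0, 0], [0, 0, 0, 0]],
  ],
  grip=0,
)

```text
t: 2.63
eef_pos: [639.3, 263.3, 27.4]
orientation: [[1.0, 0.003, -0.001], [0.003, -1.0, -0.003], [-0.001, 0.003, -1.0]]
wrist_force: [-1.1, 0.5, -0.5]
opening: 0.69
```

```bash
python3 - <<'E'
from w import *
s,m,im=shot('w4')
p=proj(m,[638.5,263.8,54])[0]; print(p)
b=bore(im,p,12); print(ray(m,b,54))
E
```

```text
2.6333 [639.3 263.3  27.4] op 0.69 x axis [ 1.      0.0032 -0.0014]
[252.98737677 254.75716462]
bore [253.2 256.8] area 375
[[638.63354361 262.59544947  54.        ]]
```

Call:
drive_tool(
  deltas=[
    [[0, 0, 0, 0], [0, 0, 0, 0], [0, 0, 0, 0], [0, 0, 0, 0], [0, 0, 0, 0]],
  ],
)

```text
t: 3.1
eef_pos: [639.3, 263.4, 27.4]
orientation: [[1.0, 0.003, -0.001], [0.003, -1.0, -0.003], [-0.001, 0.003, -1.0]]
wrist_force: [-1.0, -0.4, 0.5]
opening: 0.289
```

Call:
drive_tool(
  deltas=[
    [[0, 0, 0, 0], [0, 0, 0, 0], [0, 0, 0, 0]],
  ],
)

```text
t: 3.35
eef_pos: [639.3, 263.4, 27.4]
orientation: [[1.0, 0.003, -0.001], [0.003, -1.0, -0.003], [-0.001, 0.003, -1.0]]
wrist_force: [0.2, 0.6, -0.6]
opening: 0.273
```

```bash
python3 - <<'E'
from w import *
s,m,im=shot('w5')
p=proj(m,[638.5,263.,54])[0]; print(p)
b=bore(im,p,12); P=ray(m,b,54)[0]; print(P, P-s['eef_pos'])
E
```

```text
3.35 [639.3 263.4  27.4] op 0.273 x axis [ 1.      0.0032 -0.0014]
[253.04955204 256.18456378]
bore [254.5 257.4] area 380
[639.26447975 262.31255095  54.        ] [-5.47965702e-04 -1.05106995e+00  2.66104803e+01]
```

The grasp is good (opening 0.273, about 26 mm), with the bore offset (0,-1) from the TCP. I'll lift and move to the -y side of mark_1 so the wrist camera can see the mark.

Call:
drive_tool(
  deltas=[
    [[0, 0, -0.03, 0], [0, 0, -0.07, 0], [-0.03, 0.02, -0.1, 0], [-0.07, 0.05, -0.1, 0], [-0.1, 0.08, -0.1, 0]],
  ],
)

```text
t: 3.82
eef_pos: [548.6, 192.4, 129.2]
orientation: [[1.0, 0.004, 0.001], [0.004, -1.0, -0.002], [0.001, 0.002, -1.0]]
wrist_force: [0.6, -0.5, -1.5]
opening: 0.273
```

Call:
drive_tool(
  deltas=[
    [[-0.035, 0.02, 0, 0], [-0.063, 0.033, 0, 0], [-0.063, 0.033, 0, 0], [-0.063, 0.033, 0, 0], [-0.063, 0.033, 0, 0]],
  ],
)

```text
t: 4.23
eef_pos: [486.1, 159.3, 129.6]
orientation: [[1.0, 0.004, 0.002], [0.004, -1.0, -0.002], [0.002, 0.002, -1.0]]
wrist_force: [0.2, -0.3, -1.1]
opening: 0.276
```

```bash
cat >> w.py <<'E'
def mark(im,m,guess,z=20):
    p=proj(m,[guess[0],guess[1],z])[0]; g=cv2.cvtColor(im,cv2.COLOR_BGR2GRAY)
    hsv=cv2.cvtColor(im,cv2.COLOR_BGR2HSV)
    print('proj',p.round(1))
    w=((hsv[...,1]<60)&(hsv[...,2]>150)).astype(np.uint8)
    cs,_=cv2.findContours(w,cv2.RETR_EXTERNAL,cv2.CHAIN_APPROX_NONE)
    for k in cs:
        if cv2.contourArea(k)>300 and cv2.pointPolygonTest(k,tuple(map(float,p)),False)>=0:
            e=cv2.fitEllipse(k); print('disc',np.round(e[0],1),np.round(e[1],1),ray(m,e[0],z)[0].round(1))
    b=bore(im,p,10); print('dot',ray(m,b,z)[0].round(1))
E
python3 - <<'E'
from w import *
s,m,im=shot('w6')
mark(im,m,(476,223.6))
print(proj(m,s['eef_pos']+[0,-1.05,26.6]))
E
```

```text
4.2333 [486.1 159.3 129.6] op 0.276 x axis [1.     0.0041 0.002 ]
proj [244.  128.8]
disc [296.1 110.6] [240.3 614.6] [524.6 240.4  20. ]
bore [244.6 127.7] area 71
dot [476.5 224.6  20. ]
[[254.60906533 257.30636012]]
```

View pics/w6.png

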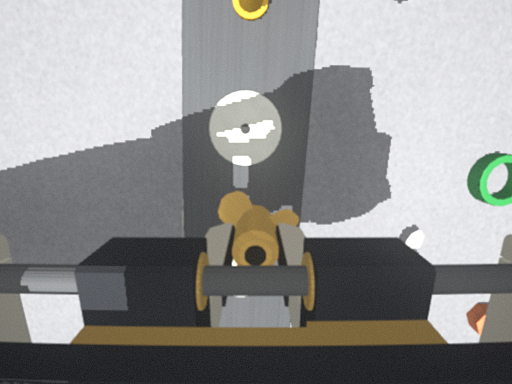

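The mark_1 dot is at pixel (244.6,127.7), which is (476.5,224.6), in agreement with the top view. I'll move over it and lower.

Call:
drive_tool(
  deltas=[
    [[-0.005, -0.035, 0.02, 0], [-0.0093, -0.0657, 0.05, 0], [-0.0093, -0.0657, 0.065, 0], [-0.0093, -0.0657, 0.07, 0], [-0.0093, -0.0657, 0.07, 0]],
  ],
)

```text
t: 4.7
eef_pos: [476.6, 225.1, 57.6]
orientation: [[1.0, 0.005, -0.001], [0.005, -1.0, -0.004], [-0.002, 0.004, -1.0]]
wrist_force: [0.0, 0.7, -0.4]
opening: 0.272
```

Call:
drive_tool(
  deltas=[
    [[0, 0, 0.006, 0], [0, 0, 0.0095, 0], [0, 0, 0.0105, 0], [0, 0, 0.0105, 0]],
  ],
)

```text
t: 5.03
eef_pos: [476.9, 224.7, 47.5]
orientation: [[1.0, 0.005, -0.001], [0.005, -1.0, -0.004], [-0.001, 0.004, -1.0]]
wrist_force: [-0.1, -0.2, -1.4]
opening: 0.273
```

Call:
drive_tool(
  deltas=[
    [[0, 0, 0.001, 0], [0, 0, 0.001, 0], [0, 0, 0.001, 0]],
  ],
)

```text
t: 5.28
eef_pos: [477.3, 224.7, 47.3]
orientation: [[1.0, 0.004, 0.0], [0.004, -1.0, -0.003], [0.0, 0.003, -1.0]]
wrist_force: [-1.2, -0.8, 6.2]
opening: 0.276
```

Call:
drive_tool(
  deltas=[
    [[0, 0, 0, 0], [0, 0, 0, 0], [0, 0, 0, 0], [0, 0, 0, 0], [0, 0, 0, 0]],
  ],
  grip=1,
)

```text
t: 5.7
eef_pos: [477.3, 224.7, 47.2]
orientation: [[1.0, 0.004, -0.0], [0.004, -1.0, -0.003], [-0.0, 0.003, -1.0]]
wrist_force: [-0.3, -0.7, 0.6]
opening: 0.584
```

```bash
python3 - <<'E'
from w import *
s,m,im=shot('w7')
p=proj(m,[476.5,224.5,74])[0]; print(p)
b=bore(im,p,12); P=ray(m,b,74)[0]; print(P, P-s['eef_pos'],s['wrist_force'])
E
```

```text
5.7 [477.3 224.7  47.2] op 0.584 x axis [ 1.      0.0044 -0.    ]
[253.12989825 255.98692664]
bore [254.1 257.8] area 387
[477.01815345 223.43649558  74.        ] [-0.24922942 -1.23673097 26.80803012] [-0.27243433 -0.74879676  0.55144655]
```

Call:
drive_tool(
  deltas=[
    [[0, 0, -0.03, 0], [0, 0, -0.07, 0], [0.03, 0.03, -0.08, 0], [0.06, 0.05, -0.08, 0], [0.09, 0.075, -0.08, 0]],
  ],
)

```text
t: 6.17
eef_pos: [569.1, 149.9, 129.1]
orientation: [[1.0, 0.006, 0.003], [0.006, -1.0, -0.003], [0.003, 0.003, -1.0]]
wrist_force: [0.5, -0.2, 0.1]
opening: 0.976
```

Call:
drive_tool(
  deltas=[
    [[0.035, 0.028, 0, 0], [0.07, 0.057, 0, 0], [0.084, 0.068, 0.02, 0], [0.084, 0.068, 0.04, 0], [0.084, 0.068, 0.04, 0]],
  ],
)

```text
t: 6.58
eef_pos: [652.6, 80.9, 84.7]
orientation: [[1.0, 0.004, -0.003], [0.004, -1.0, -0.003], [-0.003, 0.003, -1.0]]
wrist_force: [-1.1, 0.8, -1.3]
opening: 0.998
```

```bash
python3 - <<'E'
from w import *
s,m,im=shot('w8')
p=proj(m,[651,81.5,54])[0]; print(p)
b=bore(im,p,12); P=ray(m,b,54)[0]; print(P, P-s['eef_pos'])
E
```

```text
6.5833 [652.6  80.9  84.7] op 0.998 x axis [ 1.      0.0038 -0.0032]
[252.5313786  219.85797287]
bore [251.6 219.7] area 204
[650.33142065  81.62071604  54.        ] [ -2.31465663   0.71646075 -30.72826129]
```

View pics/w8.png

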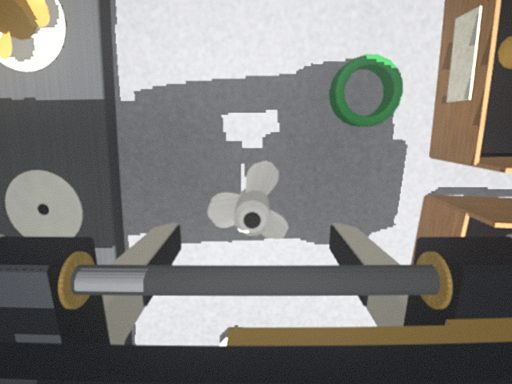

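The prop_80 bore is at pixel (251.6,219.7), which is (650.3,81.6). I'll descend and grip.

Call:
drive_tool(
  deltas=[
    [[-0.0023, 0, 0.02, 0.2], [-0.0023, 0, 0.04, 0.2], [-0.0023, 0, 0.055, 0.2], [-0.0023, 0, 0.0575, 0.2], [-0.0023, 0, 0.0575, 0.2]],
  ],
)

```text
t: 7.05
eef_pos: [649.8, 82.1, 29.7]
orientation: [[1.0, 0.002, -0.002], [0.002, -1.0, -0.003], [-0.002, 0.003, -1.0]]
wrist_force: [0.7, 0.6, 0.6]
opening: 0.997
```

Call:
drive_tool(
  deltas=[
    [[0, 0, 0, 0], [0, 0, 0, 0], [0, 0, 0, 0], [0, 0, 0, 0], [0, 0, 0, 0]],
  ],
  grip=0,
)

```text
t: 7.47
eef_pos: [650.1, 82.1, 30.2]
orientation: [[1.0, 0.002, -0.002], [0.002, -1.0, -0.003], [-0.002, 0.003, -1.0]]
wrist_force: [0.4, -1.0, 0.5]
opening: 0.691
```

Call:
drive_tool(
  deltas=[
    [[0, 0, 0, 0], [0, 0, 0, 0], [0, 0, 0, 0], [0, 0, 0, 0], [0, 0, 0, 0]],
  ],
)

```text
t: 7.88
eef_pos: [650.0, 82.1, 30.2]
orientation: [[1.0, 0.002, -0.002], [0.002, -1.0, -0.003], [-0.002, 0.003, -1.0]]
wrist_force: [0.2, 0.3, -0.3]
opening: 0.334
```

Call:
drive_tool(
  deltas=[
    [[0, 0, 0, 0], [0, 0, 0, 0], [0, 0, 0, 0]],
  ],
)

```text
t: 8.13
eef_pos: [650.0, 82.1, 30.1]
orientation: [[1.0, 0.002, -0.002], [0.002, -1.0, -0.003], [-0.002, 0.003, -1.0]]
wrist_force: [0.3, -0.1, -0.1]
opening: 0.294
```

```bash
python3 - <<'E'
from w import *
s,m,im=shot('w9')
p=proj(m,[650.5,81.,54])[0]; print(p)
b=bore(im,p,12); P=ray(m,b,54)[0]; print(P, P-s['eef_pos'])
E
```

```text
8.1333 [650.   82.1  30.1] op 0.294 x axis [ 1.      0.002  -0.0018]
[255.33177077 255.0845087 ]
bore [254.8 255.5] area 377
[650.19751212  80.72521324  54.        ] [ 0.20471719 -1.35027449 23.86503111]
```

Call:
drive_tool(
  deltas=[
    [[0, 0, -0.03, 0], [0, 0, -0.07, 0], [-0.03, 0.02, -0.1, 0], [-0.07, 0.045, -0.1, 0], [-0.105, 0.068, -0.1, 0]],
  ],
)

```text
t: 8.6
eef_pos: [553.2, 19.3, 132.1]
orientation: [[1.0, 0.003, 0.001], [0.003, -1.0, -0.003], [0.001, 0.003, -1.0]]
wrist_force: [0.1, -0.7, -1.4]
opening: 0.296
```

Call:
drive_tool(
  deltas=[
    [[-0.035, 0.0, 0, 0], [-0.07, 0.0, 0, 0], [-0.07, 0.0, 0, 0], [-0.07, 0.0, 0, 0], [-0.07, 0.0, 0, 0]],
  ],
)

```text
t: 9.02
eef_pos: [483.6, 19.1, 132.3]
orientation: [[1.0, 0.003, 0.002], [0.003, -1.0, -0.003], [0.002, 0.003, -1.0]]
wrist_force: [0.4, -0.7, -1.9]
opening: 0.294
```

```bash
python3 - <<'E'
from w import *
s,m,im=shot('w10')
mark(im,m,(470,78.8))
p=proj(m,[477,224,74])[0]; print(p)
b=bore(im,s['eef_pos']*0+0 if 0 else proj(m,s['eef_pos']+[0,-1,23.9])[0],12); P=ray(m,b,s['eef_pos'][2]+23.9)[0]; print(P-s['eef_pos'])
E
```

```text
9.0167 [483.6  19.1 132.3] op 0.294 x axis [1.     0.0031 0.0018]
proj [240.5 133.6]
disc [242.9 133. ] [70.9 83.2] [472.3  79.4  20. ]
bore [240.8 133.2] area 57
dot [470.3  79.1  20. ]
[245.52348903 -84.58754686]
bore [254.7 255.6] area 382
[ 0.03794576 -1.353122   23.9       ]
```

View pics/w10.png

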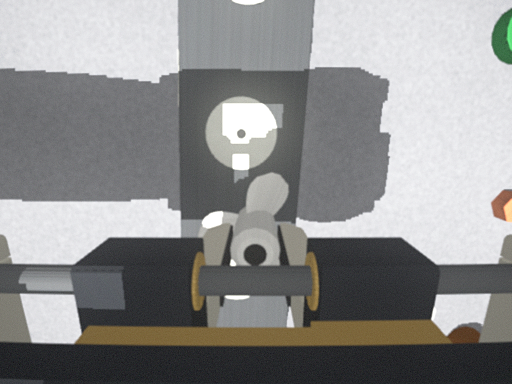

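The mark_2 dot is at pixel (240.8,133.2), which is (470.3,79.0). Placing prop_80.

Call:
drive_tool(
  deltas=[
    [[-0.006, -0.035, 0.02, 0.1], [-0.0131, -0.0608, 0.05, 0.1], [-0.0131, -0.0608, 0.065, 0.1], [-0.0131, -0.0608, 0.073, 0.1], [-0.0131, -0.0608, 0.073, 0.1]],
  ],
)

```text
t: 9.48
eef_pos: [470.3, 79.7, 57.0]
orientation: [[1.0, 0.002, -0.002], [0.002, -1.0, -0.003], [-0.002, 0.003, -1.0]]
wrist_force: [0.0, 0.7, -1.8]
opening: 0.293
```

Call:
drive_tool(
  deltas=[
    [[0, 0, 0.004, 0], [0, 0, 0.0065, 0], [0, 0, 0.0075, 0], [0, 0, 0.0075, 0], [0, 0, 0.0075, 0]],
  ],
)

```text
t: 9.9
eef_pos: [470.8, 79.4, 50.1]
orientation: [[1.0, 0.002, -0.001], [0.002, -1.0, -0.003], [-0.001, 0.003, -1.0]]
wrist_force: [0.6, -0.9, 1.3]
opening: 0.295
```

Call:
drive_tool(
  deltas=[
    [[0, -0.0005, 0.0003, 0], [0, -0.0005, 0.0003, 0], [0, -0.0005, 0.0003, 0], [0, -0.0005, 0.0003, 0], [0, -0.0005, 0.0003, 0]],
  ],
  grip=1,
)

```text
t: 10.32
eef_pos: [470.8, 79.9, 49.9]
orientation: [[1.0, 0.002, -0.001], [0.002, -1.0, -0.003], [-0.001, 0.003, -1.0]]
wrist_force: [-0.1, 0.2, 0.4]
opening: 0.602
```

```bash
python3 - <<'E'
from w import *
s,m,im=shot('w11')
p=proj(m,[470.5,79,74])[0]; print(p)
b=bore(im,p,12); P=ray(m,b,74)[0]; print(P, P-s['eef_pos'],s['wrist_force'])
E
```

```text
10.3167 [470.8  79.9  49.9] op 0.602 x axis [ 1.      0.0016 -0.0011]
[253.90721325 255.08124638]
bore [255.1 256.8] area 386
[471.14251904  77.96987854  74.        ] [ 0.33832308 -1.96444549 24.09440873] [-0.0719323   0.15550114  0.40973275]
```

Call:
drive_tool(
  deltas=[
    [[0, 0, -0.03, 0], [0, 0, -0.07, 0], [0.02, 0.03, -0.09, 0], [0.04, 0.065, -0.09, 0], [0.06, 0.1, -0.09, 0]],
  ],
)

```text
t: 10.78
eef_pos: [532.4, -20.7, 142.2]
orientation: [[1.0, 0.003, 0.002], [0.003, -1.0, -0.004], [0.002, 0.004, -1.0]]
wrist_force: [0.7, 1.2, 0.1]
opening: 0.981
```

Call:
drive_tool(
  deltas=[
    [[0.02, 0.035, 0, 0], [0.04, 0.07, 0, 0], [0.06, 0.105, 0, 0], [0.08, 0.14, 0, 0], [0.1, 0.175, 0, 0]],
  ],
)

```text
t: 11.2
eef_pos: [633.6, -197.4, 142.9]
orientation: [[1.0, 0.003, 0.002], [0.003, -1.0, -0.004], [0.002, 0.004, -1.0]]
wrist_force: [1.1, 0.5, 1.0]
opening: 0.996
```

Call:
drive_tool(
  deltas=[
    [[0.008, 0.035, 0.0, 0.2], [0.0137, 0.07, 0.02, 0.2], [0.0137, 0.0788, 0.045, 0.2], [0.0137, 0.0788, 0.055, 0.2], [0.0137, 0.0788, 0.055, 0.2]],
  ],
)

```text
t: 11.62
eef_pos: [646.3, -275.9, 84.7]
orientation: [[1.0, -0.001, -0.002], [-0.001, -1.0, -0.001], [-0.002, 0.001, -1.0]]
wrist_force: [-0.8, 0.7, -0.2]
opening: 1.002
```

```bash
python3 - <<'E'
from w import *
s,m,im=shot('w12')
p=proj(m,[647.3,-276.2,54])[0]; print(p)
b=bore(im,p,12); P=ray(m,b,54)[0]; print(P, P-s['eef_pos'])
E
```

```text
11.6167 [ 646.3 -275.9   84.7] op 1.002 x axis [ 1.     -0.0012 -0.0021]
[256.0547003  221.10711458]
bore [256.7 219.8] area 276
[ 647.73774299 -275.22100691   54.        ] [  1.39968324   0.67038464 -30.721298  ]
```

View pics/w12.png

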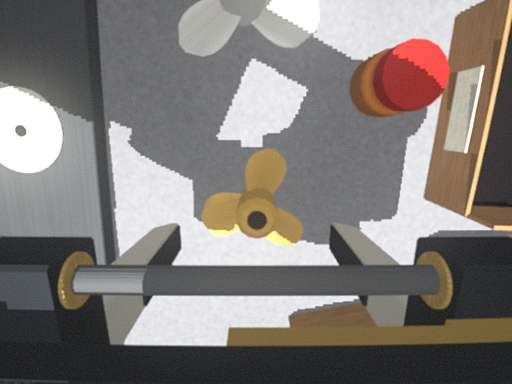

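The prop_100 bore is at pixel (256.7,219.8), which is (647.7,-275.2). The jar at (410,75) and the wooden block are clear of the fingers.

Call:
drive_tool(
  deltas=[
    [[0.0014, 0, 0.02, 0], [0.0014, 0, 0.04, 0], [0.0014, 0, 0.055, 0], [0.0014, 0, 0.0585, 0], [0.0014, 0, 0.0585, 0]],
  ],
)

```text
t: 12.08
eef_pos: [648.5, -274.7, 28.6]
orientation: [[1.0, 0.001, -0.0], [0.001, -1.0, -0.002], [-0.0, 0.002, -1.0]]
wrist_force: [-0.5, 0.0, -0.0]
opening: 1.0
```

Call:
drive_tool(
  deltas=[
    [[0, 0, 0.001, 0], [0, 0, 0.001, 0], [0, 0, 0.001, 0], [0, 0, 0.001, 0], [0, 0, 0.001, 0]],
  ],
  grip=0,
)

```text
t: 12.5
eef_pos: [648.6, -274.9, 28.2]
orientation: [[1.0, 0.0, 0.0], [0.0, -1.0, -0.002], [0.0, 0.002, -1.0]]
wrist_force: [0.1, -0.2, -0.8]
opening: 0.691
```

Call:
drive_tool(
  deltas=[
    [[0, 0, 0, 0], [0, 0, 0, 0], [0, 0, 0, 0], [0, 0, 0, 0], [0, 0, 0, 0]],
  ],
)

```text
t: 12.92
eef_pos: [648.6, -274.9, 28.1]
orientation: [[1.0, 0.0, -0.0], [0.0, -1.0, -0.002], [-0.0, 0.002, -1.0]]
wrist_force: [-0.1, -0.4, -2.0]
opening: 0.34
```

Call:
drive_tool(
  deltas=[
    [[0, 0, 0, 0], [0, 0, 0, 0]],
  ],
)

```text
t: 13.08
eef_pos: [648.6, -274.9, 28.1]
orientation: [[1.0, 0.0, -0.0], [0.0, -1.0, -0.002], [-0.0, 0.002, -1.0]]
wrist_force: [0.7, 0.5, 0.2]
opening: 0.336
```

```bash
python3 - <<'E'
from w import *
s,m,im=shot('w13')
p=proj(m,[647.5,-276.,54])[0]; print(p)
b=bore(im,p,12); P=ray(m,b,54)[0]; print(P, P-s['eef_pos'])
E
```

```text
13.0833 [ 648.6 -274.9   28.1] op 0.336 x axis [ 1.e+00  5.e-04 -0.e+00]
[252.47513315 256.80080591]
bore [254.1 255. ] area 349
[ 648.37291542 -274.96260387   54.        ] [-0.22489767 -0.09602488 25.89852527]
```

Call:
drive_tool(
  deltas=[
    [[0, 0, -0.03, 0], [0, 0, -0.07, 0], [-0.03, -0.02, -0.1, 0], [-0.06, -0.045, -0.1, 0], [-0.09, -0.07, -0.1, 0]],
  ],
)

```text
t: 13.55
eef_pos: [558.0, -204.4, 129.5]
orientation: [[1.0, -0.0, 0.002], [-0.0, -1.0, -0.003], [0.002, 0.003, -1.0]]
wrist_force: [0.0, 1.2, -3.6]
opening: 0.34
```

Call:
drive_tool(
  deltas=[
    [[-0.03, -0.025, 0, 0], [-0.06, -0.05, 0, 0], [-0.084, -0.078, 0, 0], [-0.084, -0.078, 0, 0], [-0.084, -0.078, 0, 0]],
  ],
)

```text
t: 13.97
eef_pos: [473.3, -125.5, 129.4]
orientation: [[1.0, 0.001, 0.003], [0.001, -1.0, -0.003], [0.003, 0.003, -1.0]]
wrist_force: [0.4, -1.1, -3.2]
opening: 0.331
```

```bash
python3 - <<'E'
from w import *
s,m,im=shot('w14')
mark(im,m,(463.7,-66))
b=bore(im,proj(m,s['eef_pos']+[0,-.2,25.9])[0],12); P=ray(m,b,s['eef_pos'][2]+25.9)[0]; print(P-s['eef_pos'])
E
```

```text
13.9667 [ 473.3 -125.5  129.4] op 0.331 x axis [1.     0.0011 0.0033]
proj [244.3 133.9]
disc [250.3 120.7] [ 72.3 100.3] [469.4 -53.9  20. ]
bore [245.1 134.5] area 70
dot [464.4 -66.5  20. ]
bore [254.9 255.3] area 256
[ 0.10528689 -0.19440943 25.9       ]
```

View pics/w14.png

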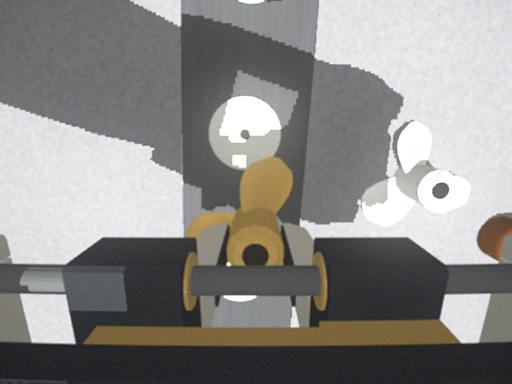

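The mark_3 dot is at pixel (245.1,134.5), which is (464.3,-66.4). Placing prop_100.

Call:
drive_tool(
  deltas=[
    [[-0.005, -0.035, 0.02, 0], [-0.0091, -0.0594, 0.05, 0], [-0.0091, -0.0594, 0.065, 0], [-0.0091, -0.0594, 0.072, 0], [-0.0091, -0.0594, 0.072, 0]],
  ],
)

```text
t: 14.43
eef_pos: [464.8, -67.4, 55.6]
orientation: [[1.0, 0.001, 0.0], [0.001, -1.0, -0.003], [0.0, 0.003, -1.0]]
wrist_force: [0.7, -0.0, -4.2]
opening: 0.34
```

Call:
drive_tool(
  deltas=[
    [[-0.0005, -0.0013, 0.004, 0], [-0.0005, -0.0013, 0.0065, 0], [-0.0005, -0.0013, 0.008, 0], [-0.0005, -0.0013, 0.008, 0], [-0.0005, -0.0013, 0.008, 0]],
  ],
)

```text
t: 14.85
eef_pos: [464.7, -66.5, 48.1]
orientation: [[1.0, 0.0, 0.001], [0.0, -1.0, -0.003], [0.001, 0.003, -1.0]]
wrist_force: [0.1, -1.2, -2.6]
opening: 0.341
```

Call:
drive_tool(
  deltas=[
    [[-0.0005, -0.0003, 0.0007, 0], [-0.0005, -0.0003, 0.0007, 0], [-0.0005, -0.0003, 0.0007, 0]],
  ],
)

```text
t: 15.1
eef_pos: [464.6, -66.4, 48.1]
orientation: [[1.0, 0.0, 0.002], [0.0, -1.0, -0.004], [0.002, 0.004, -1.0]]
wrist_force: [1.5, -2.7, 3.0]
opening: 0.34
```

Call:
drive_tool(
  deltas=[
    [[0, 0, 0, 0], [0, 0, 0, 0], [0, 0, 0, 0], [0, 0, 0, 0], [0, 0, 0, 0]],
  ],
  grip=1,
)

```text
t: 15.52
eef_pos: [464.6, -66.3, 48.0]
orientation: [[1.0, 0.0, 0.002], [0.0, -1.0, -0.004], [0.002, 0.004, -1.0]]
wrist_force: [0.4, -0.8, 0.4]
opening: 0.651
```

Call:
drive_tool(
  deltas=[
    [[0, 0, -0.02, 0], [0, 0, -0.06, 0], [0.03, 0.005, -0.08, 0], [0.065, 0.015, -0.08, 0], [0.1, 0.025, -0.08, 0]],
  ],
)

```text
t: 15.93
eef_pos: [566.4, -91.3, 130.5]
orientation: [[1.0, 0.001, 0.006], [0.001, -1.0, -0.004], [0.006, 0.004, -1.0]]
wrist_force: [-0.3, 0.2, 0.4]
opening: 0.986
```

Call:
drive_tool(
  deltas=[
    [[0.035, 0.01, 0.0, 0], [0.0708, 0.0215, 0.01, 0], [0.0708, 0.0215, 0.035, 0], [0.0708, 0.0215, 0.045, 0], [0.0708, 0.0215, 0.045, 0]],
  ],
)

```text
t: 16.35
eef_pos: [635.8, -112.6, 82.5]
orientation: [[1.0, 0.0, 0.001], [0.0, -1.0, -0.003], [0.001, 0.003, -1.0]]
wrist_force: [-0.7, 0.8, -0.0]
opening: 0.998
```

```bash
python3 - <<'E'
from w import *
s,m,im=shot('w15')
p=proj(m,[637.2,-112.8,54])[0]; print(p)
b=bore(im,p,12); P=ray(m,b,54)[0]; print(P, P-s['eef_pos'])
E
```

```text
16.35 [ 635.8 -112.6   82.5] op 0.998 x axis [1.e+00 5.e-04 7.e-04]
[256.60269481 221.92632875]
bore [256.9 221.8] area 353
[ 637.42085337 -112.72243119   54.        ] [  1.65056387  -0.12750142 -28.52096312]
```

View pics/w15.png

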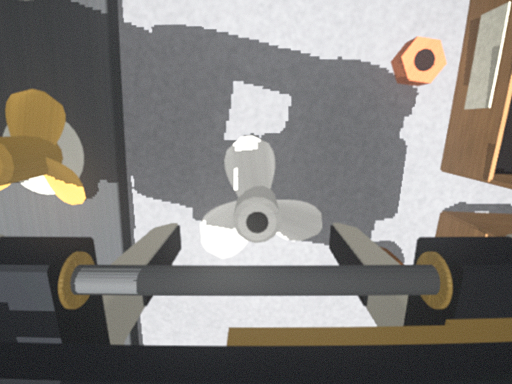

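The prop_120 bore is at pixel (256.9,221.8), which is (637.4,-112.7). Descend and grip.

Call:
drive_tool(
  deltas=[
    [[0.0016, 0.0005, 0.02, 0], [0.0016, 0.0005, 0.04, 0], [0.0016, 0.0005, 0.052, 0], [0.0016, 0.0005, 0.056, 0], [0.0016, 0.0005, 0.056, 0]],
  ],
)

```text
t: 16.82
eef_pos: [637.6, -113.1, 29.1]
orientation: [[1.0, 0.001, 0.003], [0.001, -1.0, -0.004], [0.003, 0.004, -1.0]]
wrist_force: [-0.4, 0.1, 0.5]
opening: 1.001
```

Call:
drive_tool(
  deltas=[
    [[0, 0, 0, 0], [0, 0, 0, 0], [0, 0, 0, 0], [0, 0, 0, 0], [0, 0, 0, 0]],
  ],
  grip=0,
)

```text
t: 17.23
eef_pos: [637.7, -113.2, 29.6]
orientation: [[1.0, 0.001, 0.004], [0.001, -1.0, -0.004], [0.004, 0.004, -1.0]]
wrist_force: [-0.8, -0.3, 0.0]
opening: 0.693
```

Call:
drive_tool(
  deltas=[
    [[0, 0, 0, 0], [0, 0, 0, 0], [0, 0, 0, 0], [0, 0, 0, 0], [0, 0, 0, 0]],
  ],
)

```text
t: 17.65
eef_pos: [637.7, -113.2, 29.5]
orientation: [[1.0, 0.001, 0.003], [0.001, -1.0, -0.004], [0.003, 0.004, -1.0]]
wrist_force: [0.6, -0.1, 0.4]
opening: 0.382
```

```bash
python3 - <<'E'
from w import *
s,m,im=shot('w16')
p=proj(m,[637.4,-112.7,54])[0]; print(p)
b=bore(im,p,12); P=ray(m,b,54)[0]; print(P, P-s['eef_pos'])
E
```

```text
17.65 [ 637.7 -113.2   29.5] op 0.382 x axis [1.0e+00 7.0e-04 3.5e-03]
[254.05047807 252.98844493]
bore [253.8 257.3] area 6
[ 637.28143627 -115.2659985    54.        ] [-0.45802506 -2.09328621 24.46577381]
```

Call:
drive_tool(
  deltas=[
    [[0, 0, -0.03, 0], [0, 0, -0.07, 0], [-0.03, 0.025, -0.1, 0], [-0.06, 0.05, -0.1, 0], [-0.09, 0.08, -0.1, 0]],
  ],
)

```text
t: 18.12
eef_pos: [550.2, -190.0, 131.6]
orientation: [[1.0, 0.003, 0.006], [0.003, -1.0, -0.005], [0.006, 0.005, -1.0]]
wrist_force: [0.3, -0.9, -3.4]
opening: 0.381
```

Call:
drive_tool(
  deltas=[
    [[-0.03, 0.025, 0, 0], [-0.06, 0.05, 0, 0], [-0.08, 0.077, 0, 0], [-0.08, 0.077, 0, 0], [-0.08, 0.077, 0, 0]],
  ],
)

```text
t: 18.53
eef_pos: [469.4, -268.3, 131.4]
orientation: [[1.0, -0.0, 0.006], [-0.0, -1.0, -0.005], [0.006, 0.005, -1.0]]
wrist_force: [0.3, 0.2, -3.1]
opening: 0.381
```

```bash
python3 - <<'E'
from w import *
s,m,im=shot('w17')
mark(im,m,(457.5,-211))
for d in (0,3):
    b=bore(im,proj(m,s['eef_pos']+[0,-.5,24.5])[0]-[0,d],14); P=ray(m,b,s['eef_pos'][2]+24.5)[0]; print(P-s['eef_pos'])
i2=cv2.imread('pics/w16.png');m2=np.load('pics/w16.npy',allow_pickle=True).item()
b=bore(i2,(254,253),16);print(ray(m2,b,54))
E
```

```text
18.5333 [ 469.4 -268.3  131.4] op 0.381 x axis [ 1.0e+00 -2.0e-04  6.1e-03]
proj [241.5 136. ]
disc [256.4 155.6] [ 93.1 209. ] [ 471.7 -229.6   20. ]
bore [240.6 134.8] area 41
dot [ 456.6 -209.8   20. ]
bore [255.1 252.9] area 512
[ 0.15943413  0.55442251 24.5       ]
bore [255.  252.9] area 524
[ 0.10249861  0.56594227 24.5       ]
bore [254.7 254.9] area 661
[[ 637.76949804 -113.84268541   54.        ]]
```

View pics/w17.png

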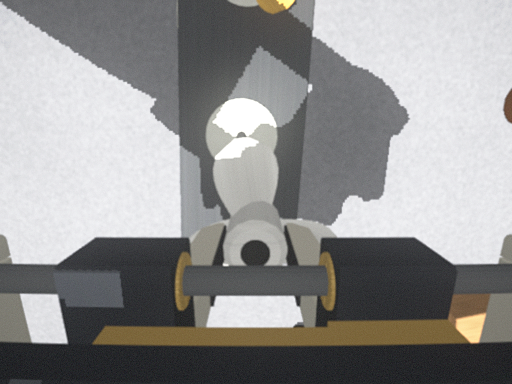

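One blade of prop_120 partly hides the mark_4 dot at (241,136). I'll back off 25 mm in -y for a clean look.

Call:
drive_tool(
  deltas=[
    [[-0.008, 0.025, 0, 0], [-0.008, 0.025, 0, 0], [-0.008, 0.025, 0, 0], [-0.008, 0.025, 0, 0]],
  ],
)

```text
t: 18.92
eef_pos: [462.7, -291.6, 131.1]
orientation: [[1.0, 0.002, 0.006], [0.002, -1.0, -0.004], [0.006, 0.004, -1.0]]
wrist_force: [0.2, 0.5, -3.3]
opening: 0.382
```

```bash
python3 - <<'E'
from w import *
s,m,im=shot('w18')
mark(im,m,(457.8,-211))
cv2.imwrite('pics/w18c.png',cv2.resize(im[60:280,170:340],None,fx=2.7,fy=2.7))
E
```

```text
18.9167 [ 462.7 -291.6  131.1] op 0.382 x axis [1.     0.0018 0.0058]
proj [249.  110.7]
disc [256.8 151.9] [ 91.2 216.4] [ 465.2 -249.3   20. ]
bore [248.3 110.2] area 64
dot [ 457.2 -210.6   20. ]
```

View pics/w18c.png

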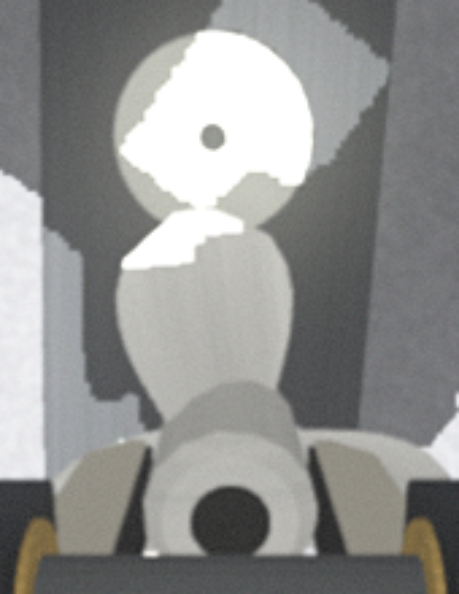

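The dot is now clean, giving (457.2,-210.6), which agrees with the top view. Placing prop_120.

Call:
drive_tool(
  deltas=[
    [[-0.003, -0.035, 0.0, 0], [-0.005, -0.07, 0.02, 0], [-0.005, -0.0808, 0.05, 0], [-0.005, -0.0808, 0.068, 0], [-0.005, -0.0808, 0.072, 0]],
  ],
)

```text
t: 19.38
eef_pos: [457.0, -208.8, 55.7]
orientation: [[1.0, 0.004, 0.003], [0.004, -1.0, -0.002], [0.003, 0.002, -1.0]]
wrist_force: [-0.4, -0.6, -2.4]
opening: 0.383
```

Call:
drive_tool(
  deltas=[
    [[0, 0, 0.0, 0], [0, 0, 0.0, 0]],
  ],
)

```text
t: 19.55
eef_pos: [457.3, -208.6, 56.2]
orientation: [[1.0, 0.005, 0.002], [0.005, -1.0, -0.002], [0.002, 0.002, -1.0]]
wrist_force: [-0.2, 0.1, -2.9]
opening: 0.376
```

Call:
drive_tool(
  deltas=[
    [[0, 0.0022, 0.0, 0.2], [0.0, 0.0022, 0.004, 0.2], [0.0, 0.0022, 0.0065, 0.2], [0.0, 0.0022, 0.0065, 0.2], [0.0, 0.0022, 0.0065, 0.2]],
  ],
)

```text
t: 19.97
eef_pos: [457.2, -211.0, 49.7]
orientation: [[1.0, 0.001, 0.002], [0.001, -1.0, -0.002], [0.002, 0.002, -1.0]]
wrist_force: [-0.2, -0.1, -3.0]
opening: 0.379
```

Call:
drive_tool(
  deltas=[
    [[0.0002, 0, 0.0008, 0], [0.0002, 0, 0.0008, 0], [0.0002, 0, 0.0008, 0]],
  ],
)

```text
t: 20.22
eef_pos: [457.5, -211.1, 49.5]
orientation: [[1.0, 0.001, 0.002], [0.001, -1.0, -0.002], [0.002, 0.002, -1.0]]
wrist_force: [-4.1, 1.8, 5.8]
opening: 0.377
```

Call:
drive_tool(
  deltas=[
    [[0, 0, 0, 0], [0, 0, 0, 0], [0, 0, 0, 0], [0, 0, 0, 0], [0, 0, 0, 0]],
  ],
  grip=1,
)

```text
t: 20.63
eef_pos: [457.5, -211.1, 49.5]
orientation: [[1.0, 0.001, 0.003], [0.001, -1.0, -0.002], [0.003, 0.002, -1.0]]
wrist_force: [1.4, 0.6, -0.3]
opening: 0.692
```

Call:
drive_tool(
  deltas=[
    [[0, 0, -0.02, 0], [0, 0, -0.06, 0], [0, 0, -0.1, 0], [0, 0.04, -0.13, 0], [0, 0.08, -0.15, 0]],
  ],
)

```text
t: 21.05
eef_pos: [457.9, -280.9, 197.9]
orientation: [[1.0, 0.004, 0.006], [0.004, -1.0, -0.004], [0.006, 0.004, -1.0]]
wrist_force: [1.2, -0.6, -0.1]
opening: 0.992
```

Call:
drive_tool(
  deltas=[
    [[0, 0.04, 0, 0], [0, 0.08, 0, 0], [0, 0.1, 0, 0], [0, 0.1, 0, 0], [0, 0.1, 0, 0]],
  ],
)

```text
t: 21.47
eef_pos: [458.0, -381.5, 197.7]
orientation: [[1.0, 0.002, 0.005], [0.002, -1.0, -0.003], [0.005, 0.003, -1.0]]
wrist_force: [-0.2, 0.3, -1.0]
opening: 0.995
```

```bash
python3 - <<'E'
from w import *
s,m,im=shot('w19')
for n in ('top','scene'):
    i=bot.get_image(n)[:,:,::-1].copy(); cv2.imwrite(f'pics/{n}1.png',i)
it=cv2.imread('pics/top1.png'); isc=cv2.imread('pics/scene1.png')
cv2.imwrite('pics/top1c.png',cv2.resize(it[195:260,125:385],None,fx=3,fy=3,interpolation=cv2.INTER_CUBIC))
mt,ms=bot.camera_model('top'),bot.camera_model('scene')
for (nm,i,mm,M) in (('top',it,mt,[(476.9,224.1),(470.3,78.7),(463.8,-66.2),(457.5,-211.1)]),('scene',isc,ms,[(474.2,222.5),(466.7,76.6),(459.8,-68.8),(452.7,-214.4)])):
  for M1 in M:
    p=proj(mm,[*M1,73])[0]
    try:
        b=bore(i,p,4); print(nm,'err',ray(mm,b,73)[0][:2]-M1)
    except Exception as e: print(nm,p,e)
E
```

```text
21.4667 [ 458.  -381.5  197.7] op 0.995 x axis [1.     0.0023 0.0052]
bore [176.7 221. ] area 7
top err [0.25947947 0.81380723]
bore [228.  222.5] area 8
top err [ 1.80610586 -0.49618728]
bore [278.9 224.6] area 11
top err [ 1.13893289 -1.37180781]
bore [328.6 226.8] area 19
top err [-0.09304587 -0.05631973]
bore [352.3 193. ] area 6
scene err [-1.50325968  1.61922318]
bore [304.3 174. ] area 7
scene err [0.61101724 0.68260507]
bore [263.  157.5] area 6
scene err [ 1.20067699 -1.0036821 ]
bore [228.  143.2] area 13
scene err [ 0.20729902 -0.44824782]
```

View pics/top1c.png

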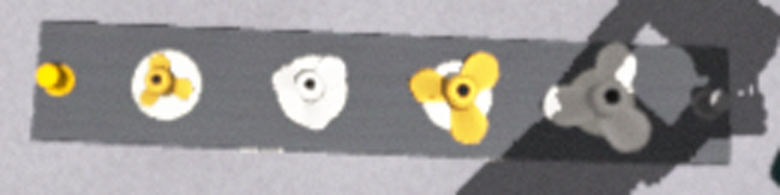

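View pics/scene1.png

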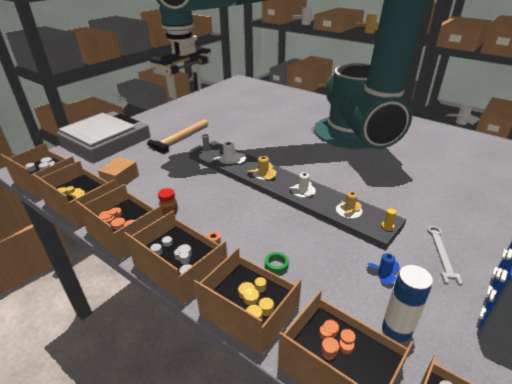

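The final views show the four propellers upright on their marks, at top crop (156,80), (311,85), (463,90) and (612,96). The centring error is about 2 mm or less in both cameras. The jar is where it was, and the arm is clear.

```bash
python3 - <<'E'
from cell import bot
s=bot.get_state();print(s['t'],abs(s['qvel']).max())
print(bot.hand_in())
E
```

```text
21.6167 0.006968401832668012
the job is handed in; nothing more can be done
None
```

The four propellers now stand by size on the marks, starting at the yellow post (+y end): prop_60 on mark_1, prop_80 on mark_2, prop_100 on mark_3 and prop_120 on mark_4. I handed the job in at 21.6 s with the arm lifted clear; no verdict is reported.

- **Centring:** in the last top and scene pictures, each hub bore lies within about 2 mm of its mark's centre. All four look upright.
- **Left alone:** the jar and the blue decoy were not touched.
- **Forces:** no wrist-force reading I saw went above about 8 N.
- **Disagreements:** the top and scene cameras disagreed by 2–6 mm in absolute position, so I compared hub and mark within each camera and aimed with the wrist camera. My fit of the mark discs in the wrist pictures was spoiled by lighting and clutter. I used the marks' centre dots instead, which agreed with the top view.

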